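# Pack the capped cream jars into the sample case and latch it

### The job

The cream jars in the capping jig are ready to go: lift the blue retaining plate straight up and level off its two locating pins, lay it flat in the steel wash-up tray, and stand every jar from the jig upright in the sample case. Then shut the case's lid, swing the draw latch's loop up and over the lip of the keeper on the lid, and press the lever down past centre until it snaps flat against the case. Leave the other things on the table where they are.

Things in the scene. Friction and masses are not known exactly. Their poses are not given: they have to be found in the camera images.
- jig: Capping jig, left or right of the case: fixed aluminium sheet 200 x 180 x 6 mm; origin under its centre, on the table. Two 10 mm pins at x = +-68, y = 0 mm, their round tops 55 mm above the table, on shoulders 18 mm wide, 20 mm high; two rests 12 mm wide, 20 mm high at x = 0, y = +-54. Jars stand on the sheet in 2 to 4 of the places x = +-40, y = +-38 mm.
- plate_grip (a point): Centre of the black handle bar (74 mm along x, 14 wide along y, 14 high) of the loose blue retaining plate, 0.3 kg: 170 (x) x 140 (y) x 8 mm, underside 53 mm below this point. At the start its underside rests 20 mm above the table on the jig's shoulders, 12 mm holes round the pins, 52 mm openings round the jars, whose caps stand 18 mm above it. It jams if cocked on the pins.
- jar0_mid (a point): Centre, half-way up, of a cream jar (amber glass with a white cap, upright cylinder 44 mm across and 40 mm high, 80 g, z axis up). Absent (None) in some runs.
- jar1_mid (a point): Centre, half-way up, of a cream jar (amber glass with a white cap, upright cylinder 44 mm across and 40 mm high, 80 g, z axis up). Absent (None) in some runs.
- jar2_mid (a point): Centre, half-way up, of a cream jar (amber glass with a white cap, upright cylinder 44 mm across and 40 mm high, 80 g, z axis up). Absent (None) in some runs.
- jar3_mid (a point): Centre, half-way up, of a cream jar (amber glass with a white cap, upright cylinder 44 mm across and 40 mm high, 80 g, z axis up). Absent (None) in some runs.
- tray: Steel wash-up tray, fixed, 220 mm (x) by 200 mm (y), walls 4 mm thick and 18 mm high, floor 4 mm thick; origin at the centre of its underside on the table. It is on the other side of the table from the jig.
- case: Aluminium sample case, fixed, mid-table: 135 mm deep (x; its front, with the latch, faces -x, the robot), 250 mm wide (y), rim 95 mm above the table, walls 5 mm; origin under its centre, on the table. Inside, a flat foam bed 125 x 240 mm, top 35 mm above the table, on which the jars stand (60 mm headroom when shut). Lid hinge line along y at x = +67.5, z = 95 mm.
- lid (a joint): Angle of the lid, rad: 0 shut, about 1.57 upright, stop at 1.9; it opens upward and backward about its hinge line. It stays where it is left (hinge friction 0.25 Nm). The lid is a panel 135 x 250 x 14 mm; shut, its top is 109 mm above the table.
- keeper (a point): Keeper, mid front edge of the lid: a steel shelf 24 mm wide, flush with the lid's upper face, standing 28 mm out and ending in an upturned lip 4 mm thick, 5 mm high. The point is on the shelf's upper face, 20.5 mm out from the lid's edge: the hooked bar's centre line lies over it, 3.5 mm behind the lip. Lid's axes: when shut, x points away from the robot, z up.
- lever (a joint): Latch lever, rad: 0 closed (hanging straight down along the case's front), 1.57 straight out, up to 2.6 (up and out). Stays where left (friction 0.07 Nm). With the loop hooked it goes taut at about 1.5 rad; dead centre is at about 0.6 rad, and below that the latch pulls the lever to 0 by itself.
- lever_pivot (a point): Axis of the lever on the case: 18 mm out from the middle of the case's front, 65 mm above the table; the lever turns about the y axis of the case. Axes are those of the case.
- lever_tip (a point): Free end of the lever, 52 mm from its pivot; the lever is a steel strip 26 mm wide and 5 mm thick. Needs about 6 N here to go past centre. The gripper's body must clear the keeper above it.
- loop (a joint): Latch loop on the lever, rad: the loop leans outward from upright by (loop - lever); 2.8 is its outer stop, near the lever. Stays where left (friction 0.012 Nm). Its pivot is on the lever, 16 mm from the lever pivot: with t = lever - 0.65, it lies 16 sin t mm outward of and 16 cos t mm below the lever pivot.
- loop_bar (a point): Centre of the loop's steel cross bar, 7 mm thick, along the case's y axis, 44 mm over its two end caps (12 mm across, 6 mm wide: pinch across these), 58.6 mm from the loop's pivot on side arms 42 mm apart overall. It goes over the keeper's lip and rests on the shelf behind it; its spring (8 N per mm) stretches about 5 mm as the lever goes past centre.
- oil: Bystander, loose: small clear bottle with a red cap, 32 mm across, 85 mm high; origin under its centre.
- dropper: Bystander, loose: small amber bottle, 30 mm across, 70 mm high; origin under its centre.
- vial: Bystander, loose: thin clear vial with a white cap, 22 mm across, 50 mm high; origin under its centre.
- flask: Bystander, loose: conical flask, 68 mm across, 98 mm high; origin under its centre.
- beaker: Bystander, loose: glass beaker, 62 mm across, 80 mm high; origin under its centre.
Mind the look-alikes: they are no part of the job. Leave any red look-alike of the part that bears plate_grip alone. Leave any turquoise look-alike of the part that bears jar1_mid alone.

How it is judged:
By the outcome, as a careful person would: the job done as asked, in the order asked, and still so for the second after the job is handed in, with the robot touching nothing.
Of jar0, jar1, jar2, jar3 only 2 to 4 are there at a start; the rules pass over those that are not, and their reading is None.
At some moment in a run one of jar0, jar1, jar2, jar3 may be knocked a few centimetres aside while the robot is not near it.
It also fails if it takes over 210 s, if anything falls off the work surface, if the arm or the gripper's body presses on something with over 40 N, if the wrist force passes 120 N, or if a joint passes its speed limit or range.

### The arm

A 7-joint arm with a two-finger parallel gripper is mounted at the origin on the work surface. World frame = base frame: x ahead of the robot, y to its left, z up, the work surface at z = 0. Lengths are in m, angles in rad, forces in N, time in s.
With the tool pointing down it reaches from about 0.35 to 0.775 m from the base axis. Payload 3.1 kg.
Tool frame: the origin (TCP) lies at the very end of the fingers, on their centre line; the grasp point (between the pads) lies 19 mm behind it (manip.pinch_z is the distance from the TCP to the grasp point, in m); z points along the fingers, y is the line along which they close (so a half turn about z gives the same grasp; the last joint's range is limited). The gripper opens to 85 mm and grips with 20 to 120 N. Pads are 22 mm wide; open, the fingers measure 114 mm over their backs; the gripper's body (76 mm by 85 mm) begins 54 mm behind the grasp point. The pads swing forward as they close: fully open they stand 13 mm farther back than shut.
Start: joints at [1.199, 0.311, 0.014, 1.512, -0.004, 1.319, -0.027], TCP at [0.178, -0.52, 0.231] pointing down, gripper open.
Joint ranges: [-2.7, 2.7], [-0.3, 1.91], [-1.27, 1.3], [0.12, 2.57], [-1.44, 4.58], [0.2, 2.03], [-3.05, 3.05]. Speed limits (rad/s): [2.79, 2.79, 3.14, 3.14, 3.14, 3.14, 3.14].

### API

Orientations are given as a unit quaternion [x, y, z, w].
In Python, from workcell import manip, vision, nets gives the robot as it stands. Calls block until the motion is done:
- manip.move_ptp(position, orientation): joint-space move of the TCP to a pose.
- manip.servo_line(position, vel=0.15, attitude=None): straight line of the TCP; attitude=None keeps the orientation; vel is the mean speed in m/s.
- manip.move_joints(angles): joint-space move.
- manip.move_gripper(opening, force=None): finger opening in m; force is the grip in N (None keeps the last); returns when the fingers have stopped.
- manip.wait(seconds).
- manip.ik(position, orientation): joint angles nearest the present ones, or None.
- manip.get_state(): the state.
- vision.get_image(name): name is "scene" or "top" or "wrist"; returns a dict with "color" (384x512x3 uint8, blue, green, red), "fx", "fy", "cx", "cy" (pixels), "dist" ([k1, k2, p1, p2, k3] as OpenCV has them; the pictures are not rectified), "rvec" (rotation vector, rad) and "tvec" (3), from world to camera coordinates, as OpenCV has them. Camera axes: x right, y down, z forward; pixel columns grow to the right and rows downward; lengths in m; the calibration is good to about 2 mm. A picture is of the moment at which its call begins. There is no depth.
A pose or a line that the arm cannot do raises manip.IKError and nothing moves.
- manip.hand_in(): hands the job in; it is judged then, once.
Trained networks look in the newest picture that a camera, given by its name, has taken for a name from the list of things; names that differ only in an ending like _2 or _b are one class to them, and where a whole thing is asked for, a point or a joint stands for the part that bears it (a point fixed in the world has none). Each returns a list of dicts, best first, with "conf" (0 to 1); they miss things now and then, are a little off and sometimes report something else, mostly with a low value. They report only what shows in the picture. A call takes as long as a camera call. They do not tell look-alikes from the thing itself.
- nets.look_for(camera, query): "location" ([x, y, z] in m, in world coordinates, good to about 4 mm: the middle of the surface that is visible of it).
- nets.mark_of(camera, query): "location" ([x, y, z] in m, in world coordinates, good to about 4 mm: a listed point, or the origin of a listed thing).
The state is a dict: "clock": time; "joint_positions": joint angles; "qd": joint speeds; "joint_efforts": joint torques, N m; "tcp_pos": TCP position; "orientation": TCP orientation; "wrist_force": force on the tool from outside, world axes, zero at the start; "moment": the same for the moment, N m; "gripper_width": finger opening in m; "gripper_force": force on a finger pad.
Only numpy, scipy, OpenCV 4.12 (cv2) and the standard library are available. Lean on these libraries where they do the work, as an engineer would, in place of code of your own. Each camera call takes 0.05 s, during which the arm holds its last target. There are 200 camera calls.

## Working session

There is one attempt and no reset: what is moved stays moved. The work goes in short steps, each a Python script; the robot and the scene stay as the last script left them, time stands still between calls to the robot, and variables do not carry over. Pictures are saved under pics/ and viewed, at most 14 in all, crops included, and the job is handed in when it is done.

```bash
ls; mkdir -p pics
python3 - <<'E'
from workcell import manip, vision, nets
import cv2,numpy as np
for c in ("scene","top"):
    im=vision.get_image(c); cv2.imwrite(f"pics/{c}0.png",im["color"])
    R=cv2.Rodrigues(np.array(im["rvec"]))[0]; print(c,im["fx"],im["cx"],im["cy"],np.round(im["dist"],3),"cam",np.round(-R.T@np.array(im["tvec"]).ravel(),3))
    for q in ["jig","plate_grip","jar0_mid","tray","case","keeper","lever_pivot","lever_tip","loop_bar","oil","dropper","vial","flask","beaker"]:
        print(q,[(np.round(d["location"],3).tolist(),round(d["conf"],2)) for d in nets.mark_of(c,q)])
s=manip.get_state();print(s["clock"],s["tcp_pos"],s["orientation"],s["gripper_width"],manip.pinch_z)
E
```

```text
pics
scene 443.14388353933293 256.65421756482294 190.28413653230027 [-0.08  0.    0.    0.    0.  ] cam [1.054 0.836 0.711]
jig [([0.504, 0.337, -0.005], 0.86)]
plate_grip [([0.507, 0.333, 0.073], 0.58), ([0.245, 0.332, 0.055], 0.55)]
jar0_mid [([0.462, -0.112, -0.001], 0.69)]
tray [([0.466, -0.355, -0.002], 0.69)]
case [([0.589, 0.001, -0.001], 0.73), ([0.462, 0.01, 0.098], 0.45)]
keeper [([0.593, 0.002, 0.001], 0.52), ([0.504, 0.008, 0.068], 0.29)]
lever_pivot [([0.503, 0.006, 0.067], 0.8), ([0.466, 0.292, 0.024], 0.37)]
lever_tip [([0.462, 0.012, 0.1], 0.67)]
loop_bar [([0.454, 0.006, 0.113], 0.63), ([0.545, 0.295, 0.027], 0.55)]
oil [([0.449, 0.108, 0.0], 0.78)]
dropper [([0.41, -0.101, -0.002], 0.46)]
vial [([0.459, -0.112, 0.001], 0.55)]
flask [([0.684, 0.219, 0.002], 0.78), ([0.454, 0.005, 0.112], 0.42), ([0.462, 0.012, 0.098], 0.21)]
beaker [([0.672, -0.224, 0.003], 0.7)]
top 448.5184577464069 257.0547531475226 201.28534620767763 [-0.036  0.     0.     0.     0.   ] cam [0.25  0.034 1.475]
jig [([0.503, 0.334, -0.002], 0.87), ([0.676, -0.224, -0.0], 0.53)]
plate_grip [([0.508, 0.334, 0.074], 0.87), ([0.24, 0.325, 0.053], 0.73), ([0.502, 0.338, 0.001], 0.67)]
jar0_mid []
tray [([0.466, -0.359, -0.005], 0.88)]
case [([0.455, 0.008, 0.114], 0.68), ([0.592, -0.002, -0.004], 0.57)]
keeper [([0.665, 0.007, 0.244], 0.9)]
lever_pivot [([0.506, 0.005, 0.068], 0.76)]
lever_tip []
loop_bar [([0.454, 0.009, 0.115], 0.42)]
oil [([0.59, 0.001, -0.003], 0.57), ([0.446, 0.114, -0.0], 0.51)]
dropper [([0.419, -0.104, 0.0], 0.4), ([0.593, -0.0, -0.001], 0.28)]
vial [([0.46, -0.113, 0.001], 0.49)]
flask [([0.679, 0.219, 0.006], 0.64)]
beaker [([0.677, -0.225, -0.002], 0.9), ([0.504, 0.335, 0.001], 0.47)]
1.5 [ 0.17814035 -0.52036308  0.23129791] [ 9.86432397e-01  1.64167979e-01 -6.99518116e-06  8.11124766e-06] 0.0853816237402273 0.0187
```

View pics/scene0.png

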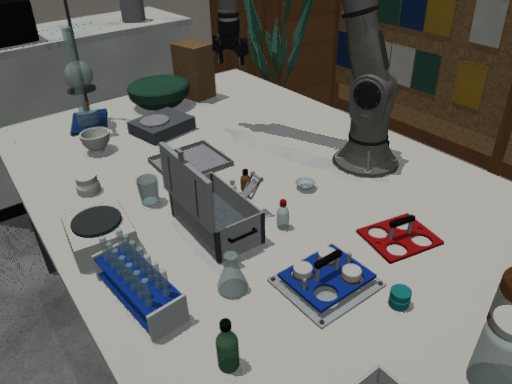

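View pics/top0.png

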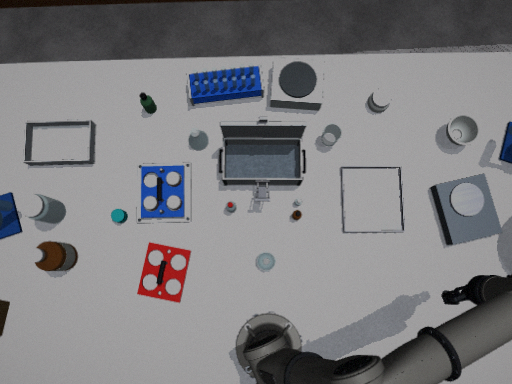

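```bash
cat > h.py <<'E'
from workcell import manip, vision, nets
import cv2,numpy as np
from scipy.spatial.transform import Rotation as Ro
def down(yaw=0.): return (Ro.from_euler('z',yaw)*Ro.from_quat([1,0,0,0])).as_quat()
def cam(c,save=None):
    im=vision.get_image(c)
    if save: cv2.imwrite(f"pics/{save}.png",im["color"])
    im["K"]=np.array([[im["fx"],0,im["cx"]],[0,im["fy"],im["cy"]],[0,0,1.]])
    im["R"]=cv2.Rodrigues(np.array(im["rvec"],float))[0]; im["t"]=np.array(im["tvec"],float).ravel()
    im["C"]=-im["R"].T@im["t"]; im["dist"]=np.array(im["dist"],float); return im
def ray(im,uv):
    n=cv2.undistortPoints(np.array([[uv]],float),im["K"],im["dist"])[0,0]
    d=im["R"].T@np.array([n[0],n[1],1]); return d/np.linalg.norm(d)
def at_z(im,uv,z):
    d=ray(im,uv); return im["C"]+d*(z-im["C"][2])/d[2]
def tri(obs):
    A=np.zeros((3,3));b=np.zeros(3)
    for im,uv in obs:
        d=ray(im,uv);P=np.eye(3)-np.outer(d,d);A+=P;b+=P@im["C"]
    return np.linalg.solve(A,b)
def proj(im,p): return cv2.projectPoints(np.array([p],float),np.array(im["rvec"],float),np.array(im["tvec"],float),im["K"],im["dist"])[0][0,0]
def mk(c,q): return [(np.round(d["location"],4).tolist(),round(d["conf"],2)) for d in nets.mark_of(c,q)]
def st():
    s=manip.get_state();print("t%.1f"%s["clock"],"tcp",np.round(s["tcp_pos"],4),"w%.4f"%s["gripper_width"],"F",np.round(s["wrist_force"],1),"gf",np.round(s["gripper_force"],1));return s
E
python3 - <<'E'
from h import *
import pickle
print(manip.ik([0.45,0.30,0.35],down()))
V=[]
for i,p in enumerate([[0.44,0.33,0.33],[0.50,0.29,0.33]]):
    manip.move_ptp(p,down()); im=cam("wrist",f"jig{i}"); V.append(im); print(im["C"],im["fx"],mk("wrist","plate_grip"),mk("wrist","jar0_mid"),mk("wrist","jig"))
pickle.dump(V,open("jig.pkl","wb")); st()
cv2.imwrite("pics/jig01.png",cv2.resize(np.hstack([v["color"] for v in V]),(800,300)))
E
```

```text
[ 0.03586455  0.40260168 -0.98621384  1.26291523  0.33378138  1.64361566
 -2.45697953]
[0.5112987  0.32917007 0.47241635] 291.2683472741449 [([0.2454, 0.3351, 0.0517], 0.91), ([0.5042, 0.3315, 0.0744], 0.64)] [] []
[0.57201445 0.28823911 0.47214478] 291.2683472741449 [([0.2438, 0.3356, 0.0552], 0.94), ([0.5028, 0.3324, 0.0733], 0.68), ([0.4661, 0.3721, 0.0276], 0.15)] [] []
t5.4 tcp [0.4991 0.2913 0.33  ] w0.0855 F [ 0.9  0.  -0.7] gf 0.0
```

View pics/jig01.png

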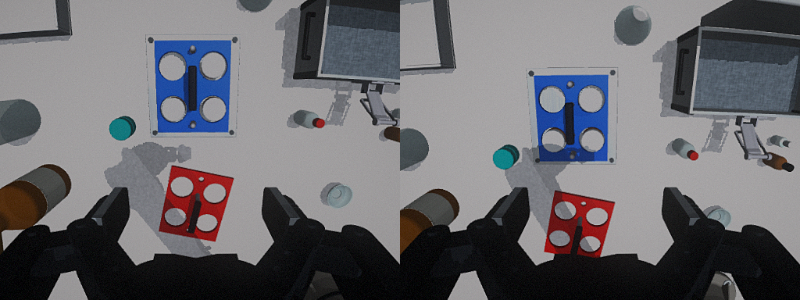

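Both wrist views show the blue plate at about (190,85) and (570,115), the red one below it, and the case with its lid open at right. I'll zoom in to count the jars.

Run:
```python
from h import *
import pickle
V=pickle.load(open("jig.pkl","rb"))
a=V[0]["color"][40:180,185:315];b=V[1]["color"][80:220,155:285]
cv2.imwrite("pics/jz.png",cv2.resize(np.hstack([a,b]),(800,430),interpolation=cv2.INTER_CUBIC))
```

```text
(no output)
```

View pics/jz.png

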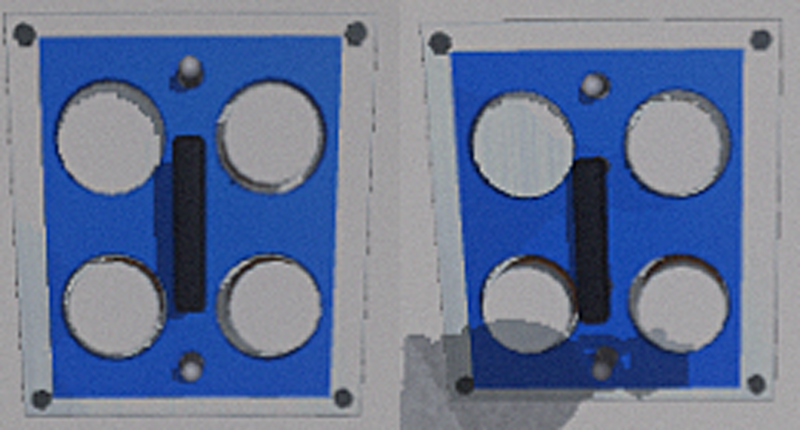

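The upper-left place (+x,+y) shows bare sheet, and the other three hold caps. Next I'll triangulate the handle ends and pin tops.

Run:
```python
from h import *
import pickle
V=pickle.load(open("jig.pkl","rb"))
u0=lambda x,y:(185+x/3.077,40+y/3.071); u1=lambda x,y:(155+(x-400)/3.077,80+y/3.071)
P={}
for n,a,b in [("hTop",(189,137),(592,158)),("hBot",(189,312),(594,322)),("pinF",(190,66),(595,83)),("pinN",(191,367),(603,363)),
  ("capR+",(271,137),(677,145)),("capR-",(268,307),(680,305)),("capL-",(115,307),(528,305)),("pFL",(40,38),(452,52)),("pFR",(340,38),(743,50)),("pNR",(330,396),(740,386)),("pNL",(53,398),(474,387))]:
    P[n]=tri([(V[0],u0(*a)),(V[1],u1(*b))]); print(n,P[n].round(4), at_z(V[0],u0(*a),{'h':.08,'p':.055,'c':.046}[n[0]] if n[1]!='F' and n[1]!='N' else .028).round(4),at_z(V[1],u1(*b),{'h':.08,'p':.055,'c':.046}[n[0]]if n[1]!='F' and n[1]!='N' else .028).round(4))
```

```text
hTop [0.5416 0.3333 0.0657] [0.5408 0.3335 0.08  ] [0.5424 0.3313 0.08  ]
hBot [0.4671 0.3339 0.072 ] [0.4681 0.3339 0.08  ] [0.4692 0.3329 0.08  ]
pinF [0.5741 0.3331 0.0423] [0.5724 0.3332 0.055 ] [0.5739 0.3316 0.055 ]
pinN [0.4369 0.3337 0.0393] [0.4396 0.3334 0.055 ] [0.4419 0.3321 0.055 ]
capR+ [0.5446 0.2955 0.0288] [0.5433 0.2969 0.046 ] [0.5456 0.2952 0.046 ]
capR- [0.4643 0.2951 0.027 ] [0.4666 0.297  0.046 ] [0.4686 0.2944 0.046 ]
capL- [0.4658 0.3708 0.0338] [0.4668 0.3693 0.046 ] [0.4691 0.3689 0.046 ]
pFL [0.5894 0.4027 0.0268] [0.5892 0.4026 0.028 ] [0.5893 0.4024 0.028 ]
pFR [0.5891 0.2638 0.0255] [0.5888 0.2643 0.028 ] [0.5889 0.2637 0.028 ]
pNR [0.4197 0.2634 0.0261] [0.42   0.2635 0.028 ] [0.4205 0.2636 0.028 ]
pNL [0.418  0.405  0.0208] [0.4193 0.4036 0.028 ] [0.4205 0.4033 0.028 ]
```

Run:
```python
from h import *
x,y=.505,.3333
manip.move_gripper(0.05)
manip.move_ptp([x,y,.15],down()); manip.servo_line([x,y,.054],vel=.08)
manip.move_gripper(0.0,force=70); st()
manip.servo_line([x,y,.10],vel=.03); st()
manip.servo_line([x,y,.33],vel=.15); s=st(); print(s["orientation"])
manip.servo_line([.42,0,.33],vel=.3); manip.servo_line([.466,-.357,.33],vel=.3)
im=cam("top","t1"); print(mk("top","jar0_mid"))
cv2.imwrite("pics/t1z.png",cv2.resize(im["color"][100:260,100:420],(800,400),interpolation=cv2.INTER_CUBIC)); st()
```

```text
t8.4 tcp [0.5053 0.3336 0.0546] w0.0130 F [-0.2  0.7  2.5] gf 68.7
t10.1 tcp [0.5048 0.3332 0.0997] w0.0127 F [-0.8 -0.2 -2.9] gf 68.3
t11.8 tcp [0.5045 0.3331 0.329 ] w0.0125 F [-0.1 -0.2 -3.3] gf 68.3
[ 9.99999459e-01  1.10361749e-05 -8.81259673e-04  5.52019856e-04]
[]
t14.5 tcp [ 0.4669 -0.3551  0.3302] w0.0123 F [ 0.3  0.5 -3. ] gf 68.3
```

View pics/t1z.png

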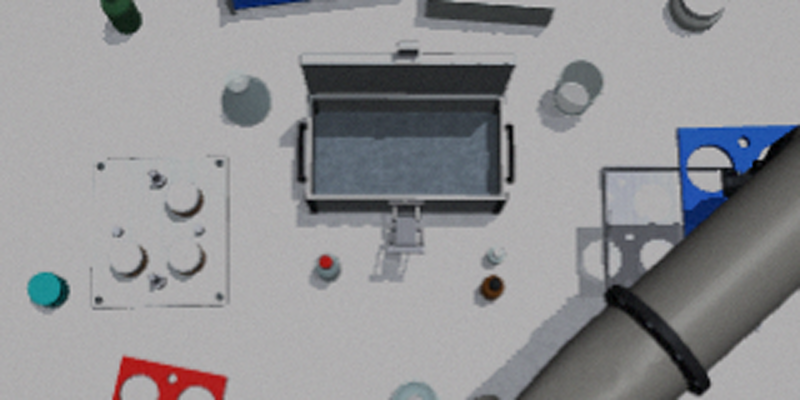

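The plate is off. Three jars are on the jig, at crop pixels (183,200), (128,260) and (186,258), and the teal look-alike stays at (47,289). Now I'll lay the plate down.

Run:
```python
from h import *
x,y=.466,-.357
manip.servo_line([x,y,.10],vel=.25); manip.servo_line([x,y,.050],vel=.06)
for z in np.arange(.046,.032,-.002):
    manip.servo_line([x,y,z],vel=.03); s=manip.get_state()
    if s["wrist_force"][2]>-1.2: break
st()
manip.move_gripper(.04); manip.servo_line([x,y,.12],vel=.2); manip.servo_line([.44,-.05,.36],vel=.35)
a=cam("wrist","c0"); ks={q:mk("wrist",q) for q in["loop_bar","lever_tip","lever_pivot","keeper","case"]}; print(ks)
manip.move_ptp([.44,.05,.36],down()); b=cam("wrist","c1"); print({q:mk("wrist",q) for q in["loop_bar","lever_tip","lever_pivot","keeper","case"]})
cv2.imwrite("pics/c01.png",cv2.resize(np.hstack([a["color"],b["color"]]),(800,300)))
import pickle; pickle.dump([a,b],open("case.pkl","wb"))
manip.move_ptp([.44,.33,.30],down()); c=cam("wrist","j2"); pickle.dump(c,open("j2.pkl","wb"))
t=cam("top","t2"); pickle.dump(t,open("t2.pkl","wb"))
for n,im in(("w",c),("t",t)):
  for p in[(.545,.295),(.465,.371),(.465,.295)]: print(n,proj(im,(*p,.046)).round(1))
print(mk("top","tray"),mk("top","plate_grip"),mk("wrist","jar0_mid"))
cv2.imwrite("pics/m2.png",cv2.resize(np.hstack([cv2.resize(c["color"][:230,130:370],(400,383)),cv2.resize(t["color"][150:250,320:424],(400,383))]),(800,383))); st()
```

```text
t17.9 tcp [ 0.4664 -0.3574  0.0386] w0.0129 F [-0.5  0.3  0.6] gf 68.9
{'loop_bar': [([0.4542, 0.0111, 0.1165], 0.78)], 'lever_tip': [([0.4595, 0.0057, 0.0956], 0.63)], 'lever_pivot': [([0.508, 0.0111, 0.0651], 0.97)], 'keeper': [], 'case': [([0.5902, 0.0024, 0.0016], 0.96), ([0.5436, 0.2942, 0.0251], 0.52)]}
{'loop_bar': [([0.4532, 0.0108, 0.116], 0.52), ([0.4171, -0.1007, 0.0033], 0.17)], 'lever_tip': [([0.4617, 0.0087, 0.0973], 0.77)], 'lever_pivot': [([0.5089, 0.011, 0.0631], 0.81)], 'keeper': [([0.5064, 0.332, 0.0024], 0.75)], 'case': [([0.5905, 0.004, 0.0006], 0.66)]}
w [275.2  82.3]
w [218.3 144.4]
w [274.3 144.2]
t [172.8 177.6]
t [149.2 202.5]
t [172.8 202. ]
[([0.4675, -0.3595, -0.0012], 0.84)] [([0.4706, -0.3601, 0.0535], 0.64), ([0.506, 0.3377, 0.0003], 0.56)] [([0.4166, -0.1016, 0.0017], 0.73)]
t22.5 tcp [0.4408 0.3287 0.3008] w0.0401 F [ 0.2 -0.1  0.5] gf 0.0
```

View pics/c01.png

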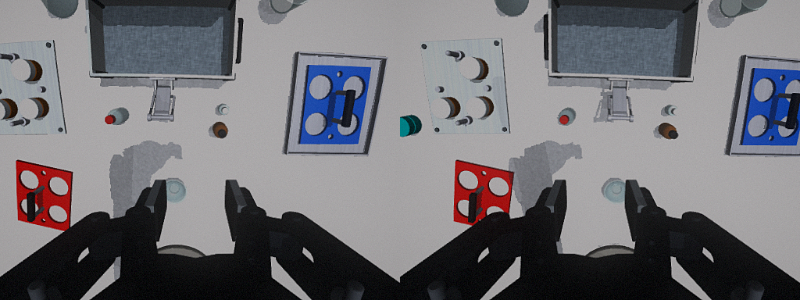

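View pics/m2.png

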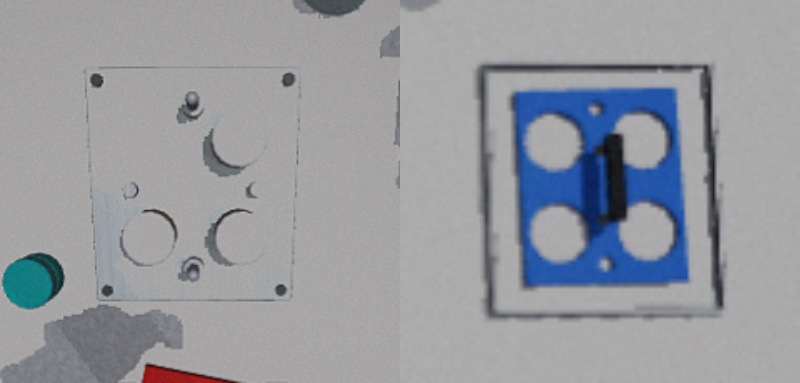

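The plate lies flat inside the tray: corners (515,92)–(688,282) sit inside the tray (482,67)–(720,315). The jars match the expected projections. Now for the case corners and the latch.

Run:
```python
from h import *
import pickle
a,b=pickle.load(open("case.pkl","rb"))
A=a["color"][0:165,108:318];B=b["color"][0:165,180:390]
cv2.imwrite("pics/cz.png",cv2.resize(np.hstack([A,B]),(800,314),interpolation=cv2.INTER_CUBIC))
for yaw in(0,np.pi/2,-np.pi/2,np.pi):
  for p in[(.59,0,.043),(.59,.08,.043),(.59,-.08,.043),(.59,0,.2)]:
    q=manip.ik(p,down(yaw)); print(yaw,p,None if q is None else np.round(q,2))
```

```text
0 (0.59, 0, 0.043) [-0.43  0.62  0.59  1.65 -0.39  0.99 -1.28]
0 (0.59, 0.08, 0.043) [-0.5   0.61  0.5   1.63 -0.33  0.98 -1.47]
0 (0.59, -0.08, 0.043) [-0.38  0.66  0.72  1.64 -0.49  1.03 -1.07]
0 (0.59, 0, 0.2) [-0.45  0.46  0.61  1.47 -0.26  1.3  -1.38]
1.5707963267948966 (0.59, 0, 0.043) [-0.24  0.57  0.3   1.65 -0.2   0.96  0.13]
1.5707963267948966 (0.59, 0.08, 0.043) [-0.33  0.57  0.24  1.63 -0.16  0.96 -0.03]
1.5707963267948966 (0.59, -0.08, 0.043) [-0.14  0.58  0.35  1.63 -0.23  0.97  0.29]
1.5707963267948966 (0.59, 0, 0.2) [-0.29  0.42  0.37  1.46 -0.16  1.29  0.1 ]
-1.5707963267948966 (0.59, 0, 0.043) [-0.56  0.67  0.79  1.66 -0.54  1.04 -2.74]
-1.5707963267948966 (0.59, 0.08, 0.043) [-0.64  0.66  0.7   1.64 -0.48  1.02 -2.92]
-1.5707963267948966 (0.59, -0.08, 0.043) [-0.5   0.75  0.94  1.65 -0.66  1.1  -2.51]
-1.5707963267948966 (0.59, 0, 0.2) [-0.58  0.51  0.84  1.47 -0.38  1.33 -2.86]
3.141592653589793 (0.59, 0, 0.043) [ 0.03  0.56 -0.08  1.63  0.05  0.95  1.5 ]
3.141592653589793 (0.59, 0.08, 0.043) [ 0.5   0.85 -1.08  1.59  0.79  1.19  0.82]
3.141592653589793 (0.59, -0.08, 0.043) [ 0.09  0.57  0.02  1.62 -0.01  0.96  1.69]
3.141592653589793 (0.59, 0, 0.2) [-0.11  0.41  0.12  1.45 -0.05  1.28  1.58]
```

View pics/cz.png

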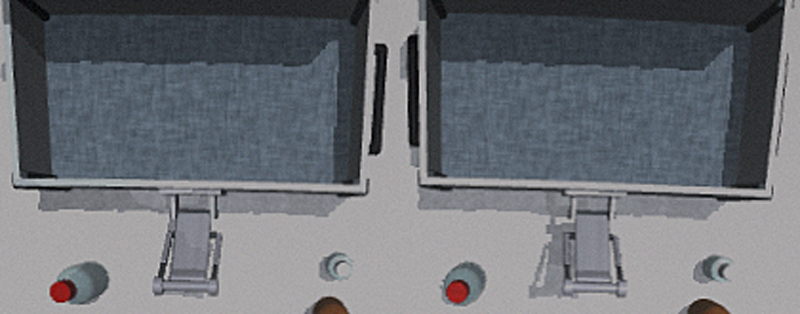

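Run:
```python
from h import *
import pickle
a,b=pickle.load(open("case.pkl","rb")); s=800/420
ua=lambda p:(108+p[0]/s,p[1]/s); ub=lambda p:(180+(p[0]-400)/s,p[1]/s)
T={}
for n,p,q in[("FL",(14,187),(420,187)),("FR",(368,192),(772,197)),("barL",(158,288),(568,287)),("barR",(215,290),(623,290))]:
    T[n]=tri([(a,ua(p)),(b,ub(q))]); z=.095 if n[0]=="F" else .116
    print(n,T[n].round(4),at_z(a,ua(p),z).round(4),at_z(b,ub(q),z).round(4))
```

```text
FL [0.5242 0.1312 0.0943] [0.5247 0.1309 0.095 ] [0.5237 0.1311 0.095 ]
FR [ 0.5188 -0.1206  0.0928] [ 0.5188 -0.1203  0.095 ] [ 0.5186 -0.1197  0.095 ]
barL [0.4552 0.0269 0.1167] [0.4544 0.0271 0.116 ] [0.4559 0.0269 0.116 ]
barR [ 0.4528 -0.0123  0.1121] [ 0.4528 -0.0127  0.116 ] [ 0.4539 -0.0117  0.116 ]
```

```bash
cat >> h.py <<'E'
import pickle
CY=-.0215; CC=np.array([.589,.004])
def case(x,y): return CC+np.array([x*np.cos(CY)-y*np.sin(CY), x*np.sin(CY)+y*np.cos(CY)])
JARS=[(.5445,.295),(.4645,.371),(.4645,.295)]
def look(ref="j2.pkl",name=None):
    manip.move_ptp([.44,.33,.30],down()); r=pickle.load(open(ref,"rb")); c=cam("wrist",name); d=[]
    for p in JARS:
        u,v=proj(r,(*p,.046)).astype(int); w=np.s_[v-20:v+20,u-20:u+20]
        d.append(round(float(cv2.absdiff(cv2.blur(r["color"],(3,3))[w],cv2.blur(c["color"],(3,3))[w]).mean()),1))
    return c,d
def pick(p):
    manip.move_gripper(.06); manip.move_ptp([*p,.12],down()); manip.servo_line([*p,.014],vel=.12)
    manip.move_gripper(0.,force=30); s=st(); manip.servo_line([*p,.22],vel=.25); return s["gripper_width"]
def place(x,y):
    q=case(x,y); o=down(np.pi/2+CY)
    manip.move_ptp([*q,.22],o); manip.servo_line([*q,.07],vel=.15); manip.servo_line([*q,.0445],vel=.05); st()
    manip.move_gripper(.058); manip.servo_line([*q,.22],vel=.25)
E
python3 - <<'E'
from h import *
print(look()[1])
w=pick(JARS[0]); print(w)
if abs(w-.044)<.004:
    place(-.008,-.07); c,d=look(name="j3"); print(d)
st()
cv2.imwrite("pics/s3.png",cam("scene")["color"])
E
```

```text
[5.4, 8.1, 6.1]
t25.3 tcp [0.5456 0.2957 0.0154] w0.0432 F [1.1 1.  4.3] gf 30.9
0.04320965019432832
t29.9 tcp [ 0.5793 -0.0658  0.0444] w0.0432 F [-1.1  0.   1.3] gf 31.6
[9.9, 8.1, 6.5]
t33.1 tcp [0.4405 0.3291 0.2996] w0.0581 F [-0.6 -1.6 -0.2] gf 0.0
```

View pics/s3.png

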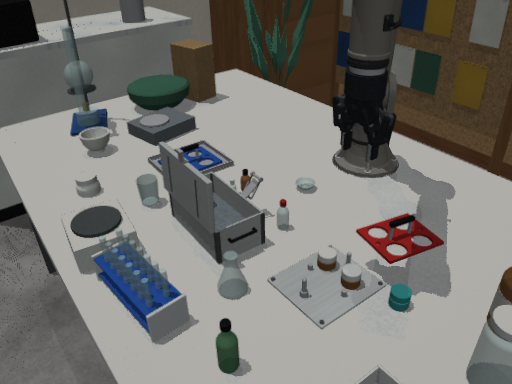

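The scene shows two jars still on the jig, with caps at about (327,254) and (351,270). I'll check these against the expected projections before picking.

Run:
```python
from h import *
im=cam("scene"); c,d=look(); print(d)
for p in JARS[1:]: print(proj(im,(*p,.046)).round(1),proj(im,(*p,.006)).round(1))
r=pickle.load(open("j2.pkl","rb"))
cv2.imwrite("pics/j4.png",np.hstack([cv2.resize(x["color"][40:190,170:320],(400,400)) for x in (r,c)]))
```

```text
[9.9, 10.0, 8.1]
[351.8 268.2] [350.1 281.5]
[327.5 250.6] [326.4 263.7]
```

View pics/j4.png

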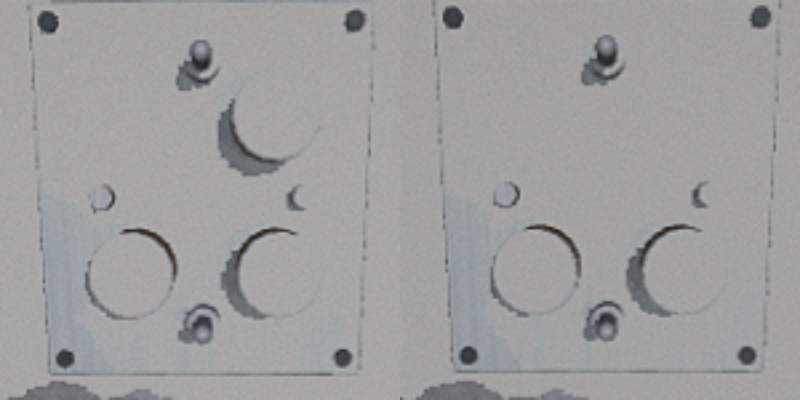

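Both jars are in place; the right-hand view only shifts by about 1 px overall. Next I'll move them, with a scene-camera check in between.

Run:
```python
from h import *
ref=cv2.imread("pics/s3.png")
def chk(p):
    im=cam("scene");u,v=proj(im,(*p,.026)).astype(int);w=np.s_[v-16:v+16,u-16:u+16]
    return cv2.absdiff(cv2.blur(ref,(3,3))[w],cv2.blur(im["color"],(3,3))[w]).mean()
for p,y in zip(JARS[1:],(.0,.07)):
    manip.move_ptp([.44,.25,.30],down()); d=chk(p); print("diff",d)
    if d>9: print("moved?"); break
    w=pick(p)
    if abs(w-.044)>.004: break
    place(-.008,y)
manip.move_ptp([.44,.05,.36],down()); c=cam("wrist"); t=cam("top"); s=cam("scene"); st()
cv2.imwrite("pics/m5.png",np.hstack([cv2.resize(c["color"][0:200,150:420],(540,400)),cv2.resize(s["color"][130:290,160:264],(260,400))]))
```

```text
diff 7.744140625
t36.4 tcp [0.4654 0.3717 0.0153] w0.0432 F [0.3 0.2 4.1] gf 30.9
t41.0 tcp [0.5814 0.0041 0.0444] w0.0430 F [ 0.7  0.6 -1. ] gf 32.7
diff 33.1591796875
moved?
t45.0 tcp [0.4398 0.0524 0.359 ] w0.0582 F [-0.2 -0.1 -0.2] gf 0.0
```

View pics/m5.png

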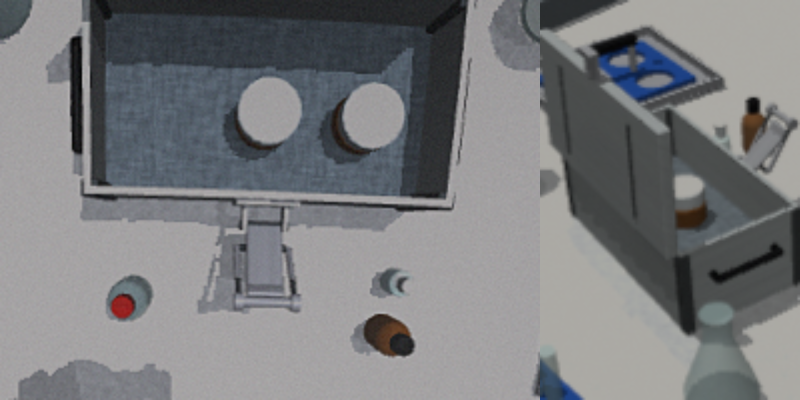

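Two jars stand upright in the case, at crop (270,110) and (372,115). The scene diff may come only from the front jar being removed, so I'll find the third jar numerically by its amber colour.

Run:
```python
from h import *
im=cam("scene"); ref=cv2.imread("pics/s3.png"); x0,y0=260,220
def comps(img):
    h=cv2.cvtColor(img[y0:340,x0:440],cv2.COLOR_BGR2HSV); m=cv2.inRange(h,(3,90,20),(22,255,220))
    n,l,s,c=cv2.connectedComponentsWithStats(m); return [(s[i][:4]+[x0,y0,0,0],int(s[i][4])) for i in range(1,n) if s[i][4]>15]
print("ref",comps(ref)); print("now",comps(im["color"]))
g=cv2.cvtColor(im["color"],cv2.COLOR_BGR2GRAY)
print(nets.look_for("scene","jar0_mid")[:3]); vision.get_image("top"); print(nets.look_for("top","jar0_mid")[:3], mk("top","jar0_mid"))
```

```text
ref [(array([318, 259,  18,  12]), 115), (array([341, 277,  19,  13]), 134)]
now [(array([309, 253,  18,  11]), 112)]
[]
[] []
```

The jar was knocked: its amber band has shifted by (-9,-6) px. I'll relocate it using the wrist camera too.

Run:
```python
from h import *
im=cam("scene"); p0=proj(im,(*JARS[2],.015)); d=at_z(im,p0+[-9,-6.2],.015)-at_z(im,p0,.015); print("shift",d.round(4)); n=np.array(JARS[2])+d[:2]; print(n)
manip.move_ptp([.40,.27,.26],down()); a=cam("wrist","k0"); manip.move_ptp([.44,.22,.26],down()); b=cam("wrist","k1")
out=[]
for v in(a,b):
    u=proj(v,(*n,.046)); print(u.round(1)); x,y=u.astype(int); out.append(cv2.resize(v["color"][max(y-50,0):y+50,x-50:x+50],(400,400),interpolation=cv2.INTER_CUBIC)); print(max(y-50,0),x-50,out[-1].shape)
cv2.imwrite("pics/k.png",np.hstack(out)); pickle.dump((a,b),open("k.pkl","wb"))
```

```text
shift [ 0.0012 -0.0293  0.    ]
[0.46573956 0.26565508]
[252.4 114. ]
63 202 (400, 400, 3)
[210.3 148.6]
98 160 (400, 400, 3)
```

View pics/k.png

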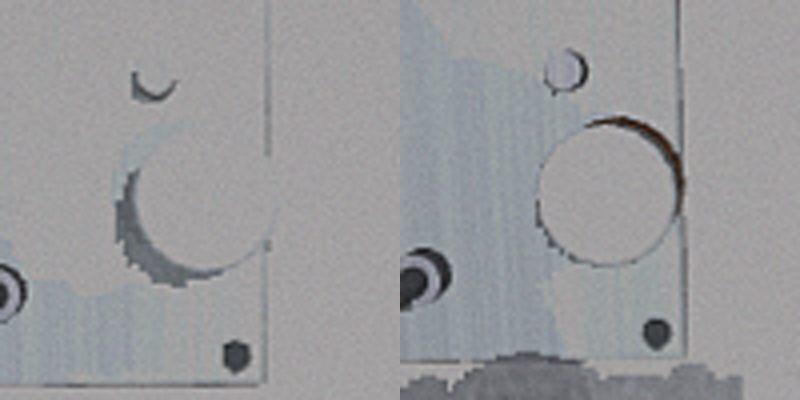

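The cap is centred at (205,197) and (608,193) in the two crops, so the jar is upright and still on the sheet about 30 mm outward. I'll triangulate it and pick it.

Run:
```python
from h import *
a,b=pickle.load(open("k.pkl","rb")); ua,ub=(253.3,112.3),(212,146.3)
print(tri([(a,ua),(b,ub)]).round(4)); P=[at_z(a,ua,.046),at_z(b,ub,.046)]; print(np.round(P,4)); n=np.mean(P,0)[:2]
w=pick(n)
if abs(w-.044)<.004:
    place(-.008,.07)
    manip.move_ptp([.44,.05,.36],down()); c=cam("wrist","k2"); s=cam("scene")
    cv2.imwrite("pics/m6.png",np.hstack([cv2.resize(c["color"][0:200,150:420],(540,400)),cv2.resize(s["color"][130:290,160:264],(260,400))]))
    ref=cv2.imread("pics/k2.png")
    for y in(-.07,0,.07):
        u=proj(c,(*case(-.008,y),.075)); g=cv2.cvtColor(c["color"],cv2.COLOR_BGR2GRAY); m=(g>140).astype(np.uint8)
        x,v=u.astype(int); w=m[v-22:v+22,x-22:x+22]; M=cv2.moments(w,True); print("exp",u.round(1),"area",M["m00"],"off",round(M["m10"]/M["m00"]-22,1),round(M["m01"]/M["m00"]-22,1))
st()
```

```text
[0.4676 0.2645 0.0376]
[[0.4677 0.2646 0.046 ]
 [0.4686 0.2634 0.046 ]]
t49.0 tcp [0.4691 0.2646 0.0152] w0.0433 F [-0.7  0.1  4.7] gf 30.8
t53.4 tcp [0.5834 0.074  0.0444] w0.0430 F [ 3.5 -0.3 -0.9] gf 32.3
exp [334.9  56.7] area 780.0 off 0.9 0.7
exp [284.   54.8] area 806.0 off -1.2 0.1
exp [232.6  53.5] area 808.0 off 1.2 -0.4
t56.0 tcp [0.44   0.0501 0.3592] w0.0578 F [ 0.3 -0.9 -0.2] gf 0.0
```

All three jars stand at their spots, within about 1 px. Now the lid.

Run:
```python
from h import *
r=.112; y=.06; o=down(CY)
def pt(th,gap=0.):
    l=r*np.array([-np.cos(th),np.sin(th)])+np.array([np.sin(th),np.cos(th)])*(.014+.011*np.sin(th)+gap)
    return np.array([*case(.0675+l[0],y),.095+l[1]])
ths=np.linspace(1.5,0,13)
print([manip.ik(pt(t),o) is not None for t in(1.7,1.5,1,.5,0)])
manip.move_gripper(0.,force=40)
s0=pt(1.6,.025)
print(s0)
manip.move_ptp([*case(-.02,y),.32],o); manip.servo_line([s0[0],s0[1],.32],vel=.2); manip.servo_line(s0,vel=.15)
for t in ths:
    manip.servo_line(pt(t,-.002),vel=.12); s=manip.get_state(); f=np.array(s["wrist_force"])
    if np.linalg.norm(f)>25: print("force",t,f); break
print(t); st()
manip.servo_line(pt(0,.08),vel=.2)
manip.move_ptp([.40,.0,.30],o)
print(mk("top","keeper")); cam("top"); print(mk("top","keeper"));cam("wrist","L0");print([mk("wrist",q) for q in("keeper","loop_bar","lever_tip")]); st()
```

```text
[True, True, True, True, True]
[0.71100633 0.06139033 0.2054924 ]
0.0
t62.8 tcp [0.5484 0.0649 0.1091] w-0.0001 F [ 0.8 -0.1  5.4] gf 2.4
[([0.6649, 0.0055, 0.2446], 0.9)]
[]
[[([0.5056, 0.0073, 0.1079], 0.76)], [([0.4552, 0.0109, 0.1172], 0.59)], [([0.4642, 0.009, 0.0993], 0.92)]]
t64.5 tcp [4.002e-01 2.000e-04 2.993e-01] w0.0001 F [ 0.   0.4 -0.2] gf 0.0
```

Run:
```python
from h import *
V=[];out=[]
for i,p in enumerate([(.40,-.05,.24),(.38,.06,.24)]):
    manip.move_ptp(p,down(CY)); v=cam("wrist",f"L{i+1}"); V.append(v)
    u=proj(v,(*case(-.11,0),.10)).astype(int); x0,y0=u[0]-50,max(u[1]-50,0); print(x0,y0)
    out.append(cv2.resize(v["color"][y0:y0+100,x0:x0+100],(400,400),interpolation=cv2.INTER_CUBIC))
    print([mk("wrist",q) for q in("keeper","loop_bar","lever_tip","lever_pivot")])
    for n,q,z in(("lipL",(-.0955,.012),.114),("lipR",(-.0955,-.012),.114)): print(n,((proj(v,(*case(*q),z))-[x0,y0])*4).round())
    print("bar",[((proj(v,(.4537,.0073+s,.115))-[x0,y0])*4).round() for s in(.022,-.022)])
pickle.dump(V,open("L.pkl","wb")); cv2.imwrite("pics/L.png",np.hstack(out))
```

```text
137 49
[[([0.5058, 0.008, 0.1124], 0.89), ([0.4617, 0.0098, 0.0945], 0.62), ([0.5879, 0.0049, -0.0006], 0.48)], [([0.4528, 0.0098, 0.117], 0.86)], [([0.4617, 0.0066, 0.0982], 0.64)], [([0.5086, 0.011, 0.0627], 0.75)]]
lipL [131. 134.]
lipR [240. 132.]
bar [array([ 96., 321.]), array([290., 315.])]
257 25
[[([0.5056, 0.0049, 0.1072], 0.94)], [([0.4547, 0.0096, 0.1169], 0.65)], [([0.4605, 0.0058, 0.0953], 0.58)], [([0.5094, 0.0117, 0.0619], 0.94)]]
lipL [164. 126.]
lipR [275. 128.]
bar [array([111., 317.]), array([308., 315.])]
```

View pics/L.png

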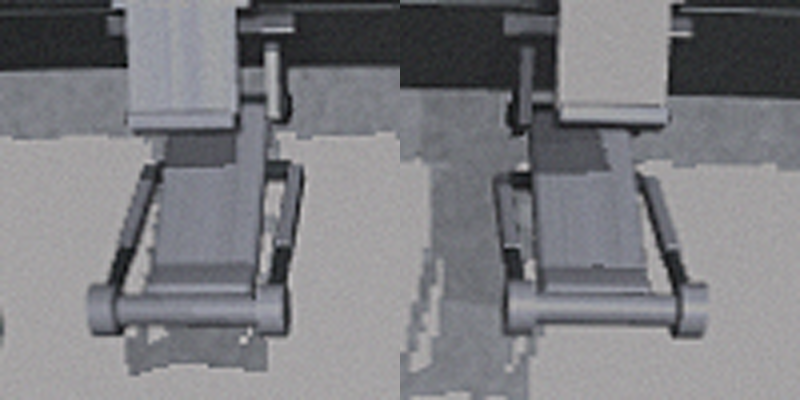

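The keeper shows at (185,120)/(613,115) in the crop and the loop bar's end caps at (88–290,310)/(505–709,308). I'll triangulate both and check reach for the latch moves.

Run:
```python
from h import *
V=pickle.load(open("L.pkl","rb")); O=[(137,49),(257,25)]
f=lambda i,x,y:(V[i],(O[i][0]+x/4,O[i][1]+y/4))
for n,a,b,z in[("bar",(189,308),(207,307),.118),("lipL",(128,129),(157,123),.114),("lipR",(240,128),(268,124),.114)]:
    print(n,tri([f(0,*a),f(1,*b)]).round(4),[at_z(*f(i,*(a,b)[i]),z).round(4) for i in(0,1)])
print(case(-.088,0),case(-.0855,0))
for tilt in(.5,.7,.9,1.1):
    o=(Ro.from_euler('y',-tilt)*Ro.from_quat(down(CY))).as_quat(); R=Ro.from_quat(o).as_matrix()
    print(tilt,R[:,2].round(2),[None if (q:=manip.ik(p,o)) is None else np.round(q,2).tolist() for p in([.46,.006,.08],[.49,.006,.03],[.40,.006,.12])])
```

```text
bar [0.4558 0.0079 0.1148] [array([0.4561, 0.0072, 0.118 ]), array([0.4556, 0.0085, 0.118 ])]
lipL [0.4949 0.0192 0.1115] [array([0.4949, 0.0186, 0.114 ]), array([0.4943, 0.0196, 0.114 ])]
lipR [ 0.4945 -0.0054  0.1103] [array([ 0.4942, -0.006 ,  0.114 ]), array([ 0.494 , -0.0045,  0.114 ])]
[0.50102034 0.00589185] [0.50351976 0.00583811]
0.5 [ 0.48  0.   -0.88] [[0.44, 0.06, -0.53, 2.4, 0.36, 0.2, -2.01], None, [-0.46, -0.22, 0.31, 2.49, 0.36, 0.39, -2.03]]
0.7 [ 0.64  0.   -0.76] [None, [-0.27, 0.27, 0.2, 2.57, 3.12, 0.38, 1.48], None]
0.9 [ 0.78  0.   -0.62] [None, None, None]
1.1 [ 0.89 -0.   -0.45] [None, None, None]
```

Run:
```python
from h import *
o=down(CY); B=np.array([.4555,.0077,.117]); off=-.015
manip.move_gripper(.062,force=30)
manip.move_ptp([B[0],B[1],.19],o); manip.servo_line([B[0],B[1],B[2]+off],vel=.08)
manip.move_gripper(0.); s=st()
P=np.array([.4885,.0653]); ax=np.array([np.cos(CY),np.sin(CY)])
def go(x,z,v=.05):
    y=B[1]+(x-B[0])*np.tan(CY); manip.servo_line([x,y,z+off],vel=v); return manip.get_state()
l0=np.arctan2(P[0]-B[0],B[2]-P[1])
for l in np.linspace(l0,-.12,7)[1:]:
    r=.0592; s=go(P[0]-r*np.sin(l),P[1]+r*np.cos(l)); print(round(l,2),np.round(s["tcp_pos"],4),np.round(s["wrist_force"],1))
    if np.linalg.norm(s["wrist_force"])>25: print("stop"); break
else:
    for x,z in((.5005,.121),(.5018,.118),(.502,.115),(.502,.1128)):
        s=go(x,z,.03); print(np.round(s["tcp_pos"],4),np.round(s["wrist_force"],1))
        if np.linalg.norm(s["wrist_force"])>30: print("stop"); break
st()
cam("wrist","H0"); cam("scene"); print([mk("scene",q) for q in("lever_tip","loop_bar","keeper")])
im=cam("top"); print("dish",at_z(im,(265,261),.01))
```

```text
t68.5 tcp [0.4556 0.008  0.1024] w0.0428 F [-0.9  1.1  1.3] gf 31.5
0.45 [0.4612 0.0079 0.1031] [-3.5  1.3  4. ]
0.34 [0.4684 0.0078 0.1059] [-4.   1.3  2.3]
0.22 [0.4759 0.0076 0.108 ] [-1.5  1.4 -0.1]
0.11 [0.4825 0.0073 0.1091] [-0.9  1.6  0.1]
-0.01 [0.4893 0.0071 0.1094] [-1.6  1.9 -1. ]
-0.12 [0.4961 0.0069 0.109 ] [-1.3  2.1 -0.4]
[0.5015 0.0068 0.1064] [-0.4  2.9  2.3]
[0.5039 0.0067 0.1039] [1.6 1.9 3.2]
[0.5042 0.0067 0.1013] [0.8 2.8 6.6]
[0.5043 0.0066 0.101 ] [-3.1  2.  19.1]
t71.4 tcp [0.5043 0.0066 0.101 ] w0.0427 F [-3.1  2.  19.1] gf 33.2
[[([0.4534, 0.0099, 0.0648], 0.54)], [([0.4997, 0.0062, 0.1134], 0.52)], [([0.5017, 0.0082, 0.1061], 0.76)]]
dish [0.26976418 0.00231821 0.01      ]
```

Run:
```python
from h import *
manip.move_gripper(.06); st()
x,y,z=manip.get_state()["tcp_pos"]
manip.servo_line([x,y,.20],vel=.1)
for p in((.40,-.05,.24),(.38,.06,.24)):
    manip.move_ptp(p,down(CY)); cam("wrist","H%d"%(p[1]>0)); print([mk("wrist",q)[:1] for q in("loop_bar","keeper","lever_tip")])
# press set-up: fingers open along x, near finger does the pressing
o=down(np.pi/2+CY); manip.move_gripper(.065)
F=np.array([.5225,.0065]); E=.047
def tcp(out,z): return [F[0]-out-E, F[1]+(out+E)*.0215, z]
manip.move_ptp(tcp(.062,.13),o)
st(); b=np.array(manip.get_state()["wrist_force"])
for z in np.arange(.085,.045,-.002):
    manip.servo_line(tcp(.062,z),vel=.05); s=manip.get_state(); f=np.array(s["wrist_force"])-b
    if f[2]>1.5: break
print("contact cmd",z,np.round(s["tcp_pos"],4),f.round(1)); cam("scene"); print(mk("scene","lever_tip"))
```

```text
t72.0 tcp [0.5012 0.0059 0.097 ] w0.0606 F [ 0.9 -0.3 -0.5] gf 0.0
[[([0.4975, 0.0086, 0.1124], 0.69)], [([0.5033, 0.0024, 0.1097], 0.72)], [([0.452, 0.008, 0.0619], 0.7)]]
[[([0.5026, 0.0066, 0.115], 0.77)], [([0.5051, 0.0041, 0.1091], 0.58)], [([0.4547, 0.0059, 0.0573], 0.73)]]
t76.4 tcp [0.4137 0.009  0.1302] w0.0651 F [-0.6  0.1  1.2] gf 0.0
contact cmd 0.04499999999999997 [0.4139 0.0088 0.0451] [1.3 0.4 0.5]
[([0.4515, 0.0108, 0.0591], 0.65)]
```

Run:
```python
from h import *
o=down(np.pi/2+CY); F=np.array([.5225,.0065]); E=.036
def tcp(out,z): return [F[0]-out-E, F[1]+(out+E)*.0215, z]
x,y,z=manip.get_state()["tcp_pos"]; manip.servo_line([x,y,.10],vel=.1); manip.servo_line(tcp(.058,.10),vel=.1)
manip.wait(.3); b=np.array(manip.get_state()["wrist_force"]); L=[]
for z in np.arange(.075,.035,-.002):
    manip.servo_line(tcp(.058,z),vel=.05); s=manip.get_state(); f=np.array(s["wrist_force"])-b; L.append((round(z,3),f.round(1).tolist()))
    if f[2]>2.5: break
print(L[-6:],np.round(s["tcp_pos"],4)); cam("scene"); print(mk("scene","lever_tip"),mk("scene","loop_bar"))
```

```text
[(np.float64(0.061), [1.1, -0.7, 0.3]), (np.float64(0.059), [0.2, 0.0, 0.0]), (np.float64(0.057), [0.4, 0.2, 0.3]), (np.float64(0.055), [0.6, 1.1, -0.8]), (np.float64(0.053), [0.7, 0.0, 1.4]), (np.float64(0.051), [1.8, 0.2, 3.4])] [0.4292 0.0085 0.0513]
[([0.4538, 0.0069, 0.0541], 0.51)] [([0.498, 0.0055, 0.1089], 0.52)]
```

Run:
```python
from h import *
F=np.array([.5225,.0065]); E=.0445; D=.013
def tcp(out,z): return [F[0]-out-E, F[1]+(out+E)*.0215, z-D]
x,y,z=manip.get_state()["tcp_pos"]; manip.servo_line([x,y,.09],vel=.1); manip.move_gripper(.078); manip.servo_line(tcp(.058,.09),vel=.1)
manip.wait(.3); b=np.array(manip.get_state()["wrist_force"]); s_=.044
for th in np.arange(1.5,.34,-.06):
    c,n=np.cos(th),np.sin(th); out=.018+s_*n+.0025*c; z=.065-s_*c+.0025*n
    manip.servo_line(tcp(out,z),vel=.06); s=manip.get_state(); f=np.array(s["wrist_force"])-b
    print(round(th,2),round(out,4),round(z,4),np.round(s["tcp_pos"],3),f.round(1))
    if np.linalg.norm(f)>35: print("stop"); break
cam("scene"); print(mk("scene","lever_tip"),mk("scene","loop_bar"))
```

```text
1.5 0.0621 0.0644 [0.416 0.009 0.051] [ 0.1 -0.4  0.3]
1.44 0.062 0.0617 [0.416 0.009 0.049] [-0.5  0.4  0.3]
1.38 0.0617 0.0591 [0.417 0.009 0.046] [-0.2 -0.4  1. ]
1.32 0.0612 0.0565 [0.417 0.009 0.044] [-0.2 -0.3  2.6]
1.26 0.0607 0.0539 [0.418 0.009 0.041] [ 0.7 -0.1  2.1]
1.2 0.0599 0.0514 [0.418 0.009 0.038] [ 0.5 -0.3  1.2]
1.14 0.059 0.0489 [0.419 0.009 0.036] [ 0.1 -0.   2. ]
1.08 0.058 0.0465 [0.42  0.009 0.033] [ 0.1 -0.1  1.3]
1.02 0.0568 0.0441 [0.421 0.009 0.031] [-1.  -0.3  2. ]
0.96 0.0555 0.0418 [0.422 0.009 0.029] [-0.7  0.1  1.3]
0.9 0.054 0.0396 [0.424 0.009 0.026] [-0.7 -0.5  1.5]
0.84 0.0524 0.0375 [0.425 0.009 0.024] [-3.1 -0.3  2.3]
0.78 0.0507 0.0355 [0.425 0.009 0.021] [-5.5 -0.8  1.4]
0.72 0.0489 0.0336 [0.425 0.009 0.019] [-8.3  1.   0.5]
0.66 0.047 0.0318 [0.424 0.009 0.017] [-10.3   0.6  -0.8]
0.6 0.0449 0.0301 [0.424 0.009 0.014] [-12.8   0.5   0.3]
0.54 0.0428 0.0285 [0.424 0.009 0.012] [-17.1   0.1   0.6]
0.48 0.0405 0.0271 [0.423 0.009 0.01 ] [-21.5  -1.3   3.5]
0.42 0.0382 0.0258 [0.423 0.008 0.008] [-26.1   0.3   2.4]
0.36 0.0358 0.0247 [0.422 0.008 0.006] [-28.3  -1.3   0.6]
[] [([0.5009, 0.0052, 0.1094], 0.64)]
```

Run:
```python
from h import *
st(); w=cam("wrist")["color"]; s=cam("scene")["color"]; t=cam("top")["color"]
print("nets",[mk(c,q) for c in("wrist","scene") for q in("lever_tip","loop_bar","lever_pivot")])
cv2.imwrite("pics/P.png",np.hstack([cv2.resize(w,(440,440)),cv2.resize(s[140:240,210:292],(360,440),interpolation=cv2.INTER_CUBIC)]))
```

```text
t94.6 tcp [0.4219 0.008  0.0059] w0.0779 F [-28.4  -0.1   1.6] gf 0.6
nets [[([0.4757, 0.0107, 0.0231], 0.97)], [], [([0.5075, 0.0131, 0.0639], 0.62)], [], [([0.5048, 0.0069, 0.1109], 0.56)], [([0.503, 0.0063, 0.0672], 0.61)]]
```

View pics/P.png

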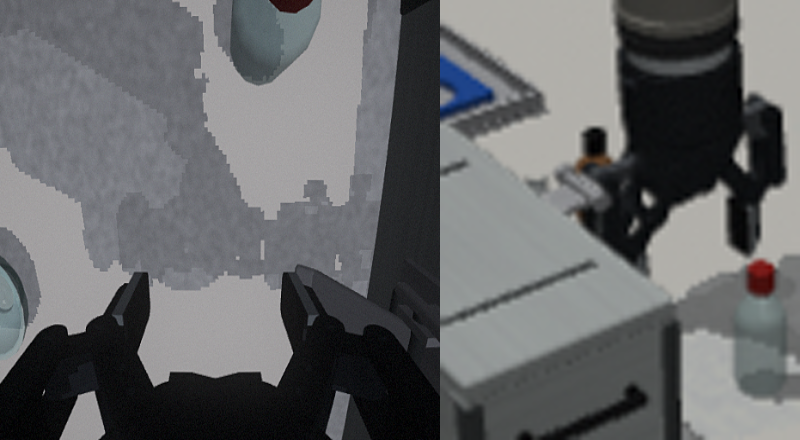

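The near finger presses the lever at about dead centre, but the finger's knuckle (crop 630,170) is up against the keeper. I'll back off and press again with closed fingers pitched towards the case.

Run:
```python
from h import *
x,y,z=manip.get_state()["tcp_pos"]
manip.servo_line([x-.03,y,z+.005],vel=.06); manip.servo_line([x-.03,y,.2],vel=.15); manip.move_gripper(0.,force=60)
manip.move_ptp([.40,0,.24],down(CY)); st(); cam("wrist","Q"); print([mk("wrist",q)[:2] for q in("lever_tip","loop_bar")])
def ori(t,yaw): return (Ro.from_euler('z',CY)*Ro.from_euler('y',-t)*Ro.from_euler('z',-CY)*Ro.from_quat(down(CY+yaw))).as_quat()
def P(th,t,s=.044,up=0):
    c,n=np.cos(th),np.sin(th); out=.018+s*n+.0025*c+.011*np.cos(t); zz=.065-s*c+.0025*n-.011*np.sin(t)+up
    return [.5225-out,.0065+out*.0215,zz]
for yaw in(0,np.pi):
  for t in(.25,.3,.35,.4,.45,.5,.6):
    print(round(yaw,1),t,[(None if (q:=manip.ik(P(th,t),ori(t,yaw))) is None else np.round(q[[3,5,6]] if hasattr(q,'shape') else [q[3],q[5],q[6]],2).tolist()) for th in(1.2,.8,.5,.3)])
```

```text
t99.6 tcp [0.3999 0.     0.2399] w0.0003 F [-0.3 -0.9  0.1] gf 0.0
[[([0.476, 0.007, 0.0228], 0.64), ([0.4608, -0.1131, 0.0004], 0.62)], [([0.4997, 0.009, 0.1134], 0.93)]]
0 0.25 [[2.25, 0.48, -1.5], [2.25, 0.44, -1.44], [2.23, 0.43, -1.4], [2.21, 0.42, -1.38]]
0 0.3 [[2.3, 0.4, -1.52], [2.29, 0.36, -1.44], [2.28, 0.35, -1.4], [2.26, 0.34, -1.37]]
0 0.35 [[2.34, 0.32, -1.54], [2.34, 0.28, -1.46], [2.32, 0.26, -1.4], [2.3, 0.26, -1.37]]
0 0.4 [[2.39, 0.24, -1.58], [2.39, 0.27, -0.86], [2.38, 0.29, -0.7], [2.32, 0.25, -2.48]]
0 0.45 [[2.45, 0.24, -0.77], [2.44, 0.2, -0.61], [2.38, 0.26, -2.86], [2.37, 0.21, -2.83]]
0 0.5 [[2.44, 0.23, -2.92], None, [2.42, 0.24, 3.05], [2.4, 0.26, 3.03]]
0 0.6 [[2.53, 0.2, 2.36], [2.54, 0.2, 1.83], [2.53, 0.22, 1.57], [2.51, 0.22, 1.54]]
3.1 0.25 [[2.21, 0.6, 0.87], [2.2, 0.61, 0.76], [2.19, 0.62, 0.7], [2.17, 0.64, 0.67]]
3.1 0.3 [[2.26, 0.52, 0.82], [2.25, 0.54, 0.69], [2.23, 0.56, 0.62], [2.22, 0.58, 0.59]]
3.1 0.35 [[2.3, 0.45, 0.75], [2.3, 0.47, 0.58], [2.28, 0.5, 0.5], [2.26, 0.52, 0.47]]
3.1 0.4 [[2.35, 0.38, 0.63], [2.34, 0.42, 0.43], [2.32, 0.46, 0.35], [2.31, 0.48, 0.33]]
3.1 0.45 [[2.39, 0.33, 0.44], [2.39, 0.39, 0.24], [2.37, 0.43, 0.16], [2.35, 0.46, 0.15]]
3.1 0.5 [[2.44, 0.3, 0.17], [2.43, 0.37, -0.0], [2.42, 0.32, -0.07], [2.4, 0.34, -0.09]]
3.1 0.6 [[2.52, 0.33, -0.45], [2.51, 0.43, -0.48], [2.5, 0.49, -0.46], [2.48, 0.52, -0.44]]
```

Run:
```python
from h import *
t=.45
o=(Ro.from_euler('z',CY)*Ro.from_euler('y',-t)*Ro.from_euler('z',-CY)*Ro.from_quat(down(CY+np.pi))).as_quat()
def P(th,s=.045,out0=0.,up=0.):
    c,n=np.cos(th),np.sin(th); out=.018+s*n+.0025*c+.011*np.cos(t)+out0; zz=.065-s*c+.0025*n-.011*np.sin(t)+up
    return [.5225-out,.0065+out*.0215,zz]
manip.move_ptp([.40,.01,.20],down(CY+np.pi)); manip.move_ptp(P(.8,out0=.035,up=.06),o); manip.servo_line(P(.8,out0=.02,up=.005),vel=.1); manip.wait(.3)
b=np.array(manip.get_state()["wrist_force"])
for th in np.arange(.75,.14,-.05):
    manip.servo_line(P(th),vel=.05); s=manip.get_state(); f=np.array(s["wrist_force"])-b
    print(round(th,2),np.round(P(th),3),np.round(s["tcp_pos"],3),f.round(1))
    if np.linalg.norm(f)>30: print("stop"); break
manip.servo_line(P(th,out0=.06,up=.01),vel=.1); manip.servo_line(P(th,out0=.08,up=.15),vel=.2)
manip.move_ptp([.38,.01,.26],down(CY)); cam("wrist","R"); print([mk("wrist",q)[:2] for q in("lever_tip","loop_bar","keeper")]); cam("scene"); print(mk("scene","lever_tip"),mk("scene","loop_bar")); st()
```

```text
0.75 [0.462 0.008 0.029] [0.462 0.008 0.029] [0.1 0.4 0.5]
0.7 [0.464 0.008 0.027] [0.463 0.008 0.027] [0.2 0.9 0.4]
0.65 [0.465 0.008 0.026] [0.465 0.008 0.026] [0.6 1.  0.4]
0.6 [0.467 0.008 0.024] [0.467 0.008 0.024] [ 0.7 -0.4  1. ]
0.55 [0.469 0.008 0.023] [0.469 0.008 0.023] [ 1.  -0.4  0.4]
0.5 [0.471 0.008 0.022] [0.471 0.008 0.022] [ 0.7 -0.7  0.4]
0.45 [0.473 0.008 0.021] [0.473 0.008 0.021] [ 0.6 -0.   1.2]
0.4 [0.475 0.008 0.02 ] [0.475 0.008 0.02 ] [0.5 0.2 0.7]
0.35 [0.477 0.007 0.019] [0.477 0.007 0.019] [1.  0.2 0.4]
0.3 [0.479 0.007 0.018] [0.479 0.007 0.018] [1.1 0.  0.3]
0.25 [0.481 0.007 0.017] [0.481 0.007 0.017] [ 0.6 -0.8  0.8]
0.2 [0.483 0.007 0.017] [0.483 0.007 0.017] [0.7 1.  0.2]
0.15 [0.485 0.007 0.016] [0.486 0.007 0.016] [1.1 0.1 0.1]
[[([0.503, 0.0035, 0.0118], 0.58)], [([0.5006, 0.0103, 0.1161], 0.95)], [([0.5037, 0.0042, 0.1102], 0.64)]]
[] [([0.4998, 0.0057, 0.1117], 0.38)]
t116.5 tcp [0.38 0.01 0.26] w-0.0000 F [-0.2  0.3 -1.1] gf 0.0
```

Run:
```python
from h import *
for c in("scene","top"):
    cam(c); print(c,{q:mk(c,q)[:1] for q in("oil","dropper","vial","flask","beaker","plate_grip","tray","lever_tip","loop_bar")})
print(manip.hand_in())
```

```text
scene {'oil': [([0.4449, 0.1112, -0.0021], 0.77)], 'dropper': [([0.4144, -0.1026, 0.0012], 0.46)], 'vial': [], 'flask': [([0.6824, 0.2145, 0.0036], 0.65)], 'beaker': [([0.6731, -0.2247, -0.0007], 0.79)], 'plate_grip': [([0.2458, 0.3302, 0.0545], 0.75)], 'tray': [([0.4654, -0.3573, -0.0013], 0.93)], 'lever_tip': [], 'loop_bar': [([0.5043, 0.3332, -0.0013], 0.45)]}
top {'oil': [], 'dropper': [([0.418, -0.1012, 0.0001], 0.42)], 'vial': [([0.4604, -0.1133, 0.0027], 0.39)], 'flask': [([0.6791, 0.2174, 0.0064], 0.66)], 'beaker': [([0.676, -0.224, -0.0006], 0.58)], 'plate_grip': [([0.2388, 0.328, 0.0533], 0.96)], 'tray': [([0.4677, -0.3591, -0.0025], 0.97)], 'lever_tip': [], 'loop_bar': []}
the job is handed in; nothing more can be done
None
```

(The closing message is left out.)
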